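Slip the long cutting ruler out of a half-opening drawer and hold it over the mat

ROBOT

A 7-joint arm with a two-finger parallel gripper is mounted at the origin on the work surface. World frame = base frame: x ahead of the robot, y to its left, z up, the work surface at z = 0. Lengths are in m, angles in rad, forces in N, time in s.
With the tool pointing down it reaches from about 0.425 to 0.925 m from the base axis. Payload 6.8 kg.
Tool frame: the origin (TCP) lies at the very end of the fingers, on their centre line; the grasp point (between the pads) lies 19 mm behind it; z points along the fingers, y is the line along which they close (so a half turn about z gives the same grasp; the last joint's range is limited). The gripper opens to 85 mm and grips with 20 to 120 N. Pads are 22 mm wide; open, the fingers measure 114 mm over their backs; the gripper's body (76 mm by 85 mm) begins 54 mm behind the grasp point. The pads swing forward as they close: fully open they stand 13 mm farther back than shut.
Start: joints at [1.107, 0.477, 0.022, 1.555, -0.011, 1.109, -0.083], TCP at [0.235, -0.633, 0.203] pointing down, gripper open.
Joint ranges: [-2.96, 2.96], [-0.34, 2.1], [-1.41, 1.46], [0.24, 2.44], [-1.37, 4.51], [0.17, 1.92], [-2.96, 2.96]. Speed limits (rad/s): [2.39, 2.39, 3.14, 3.14, 3.14, 3.14, 3.14].

INTERFACE

Orientations are given as a unit quaternion [w, x, y, z].
In Python, from station import monitor, eyes, bot gives the robot as it stands.
- The arm moves only by the shell command python3 -m creep 'ROWS' [FORCE]. ROWS is one flat JSON list of numbers that holds 1 to 20 rows one after another, with no inner brackets; each row has 5 numbers: dx, dy, dz in cm, then a turn about the tool's z in units of 0.25 rad, then the opening from 0.0 (shut) to 1.0 (fully open); each row shifts and turns the commanded pose from where the row before left it, along the tool's axes as they then stand; what a row does not reach is not made up. A row lasts 1/10 s, in which the tool goes at most 0.05 m and 0.15 rad, less where a joint would pass 70% of its speed; a pose out of reach is approached as far as the arm can. The fingers move at their own pace and stop on an object; FORCE is the grip in N (left out, the last holds). Time passes only in rows, so rows that do not move let the fingers close. It prints the time, the measured TCP pose, the force, the opening and the grip force at its end. Input that does not fit is refused with a message, and nothing moves.
- monitor.get_obs(): the state, without advancing time (a new reading comes with each control period).
- eyes.read_camera(name): name is "scene" or "side" or "wrist"; returns the picture (384x512x3 uint8, blue, green, red); there is no depth.
- eyes.camera_info(name): a dict with "vertical_fov" (degrees; the focal length in pixels is half the picture's height over the tangent of half this angle, whatever the lens; pixels are square), "cx", "cy" (the principal point, pixels), "view" (4x4, takes a point from world to camera coordinates); the wrist camera has in their place "hand_eye" (4x4, takes a point from camera to tool coordinates, whose origin is the TCP and whose axes are the flange's). Camera axes: x right, y up, looking along -z (the intrinsics and any distortion apply to the point x, -y, -z); pixel columns grow to the right and rows downward; lengths in m; the calibration is good to about 2 mm. The wrist camera is an equidistant fisheye: a pixel r from the principal point sees the ray r / f radians off the axis. A picture is of the moment at which its call begins: read the wrist's pose just before it. camera_info takes no time and is no camera call.
- bot.hand_in(): hands the job in; it is judged then, once.
The state is a dict: "t": time; "q": joint angles; "joint_vel": joint speeds; "joint_torque": joint torques, N m; "eef_pos": TCP position; "tool_rot": TCP orientation; "contact_force": force on the tool from outside, world axes, zero at the start; "torque": the same for the moment, N m; "gripper_width": opening from 0.0 (shut) to 1.0 (fully open); "grasp_force": force on a finger pad.
Only numpy, scipy, OpenCV 4.12 (cv2) and the standard library are available. Lean on these libraries where they do the work, as an engineer would, in place of code of your own. Each camera call takes 0.05 s, during which the arm holds its last target. There are 200 camera calls.

TASK

Pull the top drawer of the desk unit out to its stop. It opens only halfway, so tilt the long cutting ruler front end up and draw it out at a slant, over the drawer front and out from under the unit's top, without forcing it against the unit; leave the stapler lying in the drawer and do not disturb the mug or the yellow notes. Finish still holding the ruler in the gripper, level, right way up, over the middle of the green cutting mat and along its long side, about 10 cm above it and still, so that a sheet can be slid in underneath.

Things in the scene. Friction and masses are not known exactly. Their poses are not given: they have to be found in the camera images.
- unit: Low wooden two-drawer unit fixed on the desk, its drawers opening to the robot's left (about world +y). Carcass 290 wide (its y), 370 deep (its x), 181 high, top board 10 thick. Origin: underside, middle of the carcass's front edge; x points to its back, z up. Drawers open towards its -x; their front panels, 14 thick, stand before the carcass.
- opening (a point): Middle of the front lower edge of the unit's top board, 171 above the desk; axes as the unit's. When the drawer is out, the way up and out of it is the gap from here to the drawer's front panel: 165 long, while the ruler is 310 long. The ruler must pass under this edge and over the drawer front (whose top is 10 higher than this edge, flush with the unit's top).
- drawer (a joint): Travel of the top drawer, m: 0 shut, 0.165 out at its stop. It slides stiffly (about 2 N) and stays where it is left. Inside: 345 long (x), 250 wide (y), floor 101 above the desk, front panel 14 thick with its top 80 above that floor, side and back walls 45 high. It starts shut or up to 10 mm ajar.
- drawer_handle (a point): Middle of the top drawer's steel bar handle: a bar about 10 thick, 110 long along the unit's y, its centre 35 in front of the drawer's front panel, 151 above the desk (30 below the unit's top); moves with the drawer. Can be pinched from above, one finger in the gap behind it.
- drawer_floor (a point): Point on the inner floor of the top drawer, at the middle of its front panel's inner face; axes as the unit's (x to the back); moves with the drawer.
- ruler: Safety cutting ruler, 310 long (its x), 40 wide (its y), lying flat in the top drawer, roughly along the drawer: aluminium blade 4 thick with a red finger rib along its middle, 14 wide and 12 high on top of the blade (16 in all, rib z 4 to 16, vertical sides; take it across the rib). 0.08 to 0.15 kg. Origin: centre of its underside; +x end lies to the back of the drawer, z up.
- ruler_front (a point): Underside middle of the ruler's front (-x) end, 155 from its centre.
- ruler_rear (a point): Underside middle of the ruler's rear (+x) end, 155 from its centre; with the drawer out it still lies 150 to 180 behind the top board's front edge.
- mat: Green cutting mat with a white grid, fixed flat on the desk in front of the unit's drawers: 300 long (its x), 220 wide (its y), 3 thick. Origin: centre of its underside.
- stapler: Blue and black stapler, 125 x 36 x 44 high, lying in the top drawer along its +y wall (the one farther from the robot). Origin: centre of its underside.
- mug: White mug standing on the desk beyond the drawers and the mat, 80 across, 88 high, handle at its +y. Origin: centre of its underside.
- notes: Block of yellow sticky notes on top of the unit, 76 x 76 x 36. Origin: centre of its underside.

How it is judged:
On the way, in this order (a step that is already met when the one before it is completed fails the run):
1. the top drawer is pulled out to its stop (at least 155 of 165 mm) (value of joint drawer above 0.155 m), for 0.2 s.
2. the ruler is drawn slantwise through the opening: its front end out over the drawer front, its rear end still below and behind the top board's front edge (x of ruler_front in the frame of opening below -0.165 m and z of ruler_front in the frame of opening above 0.005 m and x of ruler_rear in the frame of opening above 0.01 m and z of ruler_rear in the frame of opening below 0 m), for 0.1 s.
3. the whole ruler is up clear of the unit, held by the fingers (z of each of ruler_front, ruler_rear in the frame of opening above 0.015 m and contact force between ruler and unit below 0.2 N and contact force between ruler and the fingers above 2 N), for 0.1 s.
At the end, for the whole second after the job is handed in: Fingers still hold the ruler (over 2 N), clear of unit and mat, its centre 50-150 mm above the mat and within 50 mm along, 40 mm across of the mat's centre; within 0.17 rad of the mat's long side, level and right way up within 0.15 rad, slower than 0.03 m/s; stapler in the top drawer (x of ruler in the frame of mat between -0.05 and 0.05 m and y of ruler in the frame of mat between -0.04 and 0.04 m and z of ruler in the frame of mat between 0.05 and 0.15 m and angle between the x axis of ruler and the x axis of mat, either way round below 0.17 rad and angle between ruler's own z axis and vertical below 0.15 rad and contact force between ruler and the fingers above 2 N and contact force between ruler and unit below 0.2 N and contact force between ruler and mat below 0.2 N and linear speed of ruler below 0.03 m/s and x of stapler in the frame of drawer_floor between 0 and 0.345 m and y of stapler in the frame of drawer_floor between -0.125 and 0.125 m and z of stapler in the frame of drawer_floor between -0.01 and 0.03 m); the arm keeps its last pose, push and grip.
It fails at once if the ruler is forced against the unit or drawer (over 30 N) (contact force between ruler and unit above 30 N).
It fails at once if the mug is pushed over 20 mm or tipped (distance of mug from where it was at the start of the episode above 0.02 m or angle between mug's own z axis and vertical above 0.3 rad).
It fails at once if the notes are pushed over 20 mm (distance of notes from where it was at the start of the episode above 0.02 m).
It also fails if it takes over 58 s, if anything falls off the work surface, if the arm or the gripper's body presses on something with over 40 N, if the wrist force passes 120 N, or if a joint passes its speed limit or range.

## Working session

There is one attempt and no reset: what is moved stays moved. The work goes in short steps, Python scripts to look and compute and a shell command to move; the robot and the scene stay as the last step left them, time stands still between calls to the robot, and variables do not carry over. Pictures are saved under pics/ and viewed, at most 10 in all, crops included, and the job is handed in when it is done.

```bash
ls; mkdir -p pics
python3 - <<'E'
from station import monitor, eyes, bot
import cv2
o=monitor.get_obs(); print({k:(v if not hasattr(v,'round') else v) for k,v in o.items()})
for n in ("scene","side","wrist"):
    im=eyes.read_camera(n); cv2.imwrite(f"pics/{n}0.png",im); print(n,eyes.camera_info(n))
a=cv2.imread("pics/scene0.png"); b=cv2.imread("pics/side0.png")
cv2.imwrite("pics/s0b.png",cv2.resize(a,(800,600),interpolation=cv2.INTER_CUBIC))
cv2.imwrite("pics/d0b.png",cv2.resize(b,(800,600),interpolation=cv2.INTER_CUBIC))
E
```

```text
pics
{'t': 0.0, 'q': array([ 1.10691772,  0.47782387,  0.02233443,  1.55646333, -0.01153318,
        1.10928798, -0.08306886]), 'joint_vel': array([-0.00045209,  0.00148648, -0.0011681 , -0.00069888, -0.00084429,
        0.00071815, -0.0006996 ]), 'joint_torque': array([-3.14904582e-04, -5.96457160e+01,  1.60784293e+00, -2.81190974e+01,
        1.24289698e-02,  9.47297638e-03, -5.09779943e-05]), 'eef_pos': array([ 0.23488484, -0.63212154,  0.2023047 ]), 'tool_rot': array([-9.01862121e-04,  9.84215192e-01,  1.76973429e-01, -2.16407487e-04]), 'contact_force': array([-0.44451469,  0.3791376 ,  0.22333335]), 'torque': array([ 0.01684362,  0.0221435 , -0.04824539]), 'grasp_force': 0.0, 'gripper_width': 0.9993848018058472}
scene {'vertical_fov': 50.020928068598835, 'cx': 258.0778268992089, 'cy': 185.50717607081177, 'view': array([[-2.29364347e-01,  9.73340619e-01, -1.91140950e-04,
         1.40507723e-01],
       [-6.10518383e-01, -1.43713595e-01,  7.78854098e-01,
         2.78429594e-01],
       [ 7.58062860e-01,  1.78758057e-01,  6.27205116e-01,
        -1.81780602e+00],
       [ 0.00000
[... 164 characters left out ...]
view': array([[-0.95773367, -0.28718392,  0.01648049,  0.59162129],
       [ 0.17890662, -0.54981648,  0.81590089, -0.21760444],
       [-0.22525237,  0.78436423,  0.57795686, -1.20438831],
       [ 0.        ,  0.        ,  0.        ,  1.        ]])}
wrist {'vertical_fov': 65.70646984690485, 'cx': 257.18262863231683, 'cy': 188.02775492109464, 'hand_eye': array([[-4.72836743e-04,  9.60411893e-01,  2.78583509e-01,
         7.12297931e-02],
       [ 9.99999627e-01,  6.55618244e-04, -5.62944278e-04,
        -1.18240515e-03],
       [-7.23302811e-04,  2.78583139e-01, -9.60411845e-01,
        -1.70172817e-01],
       [ 0.00000000e+00,  0.00000000e+00,  0.00000000e+00,
         1.00000000e+00]])}
```

View pics/s0b.png

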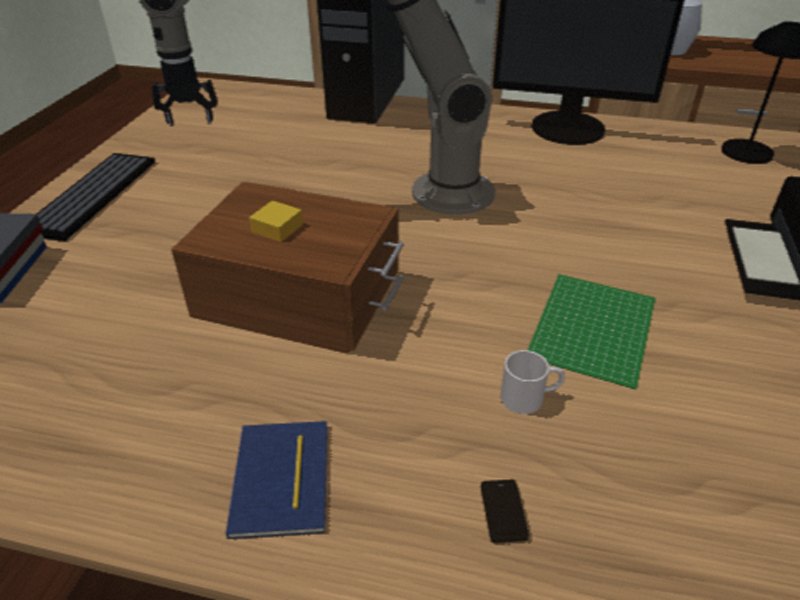

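View pics/d0b.png

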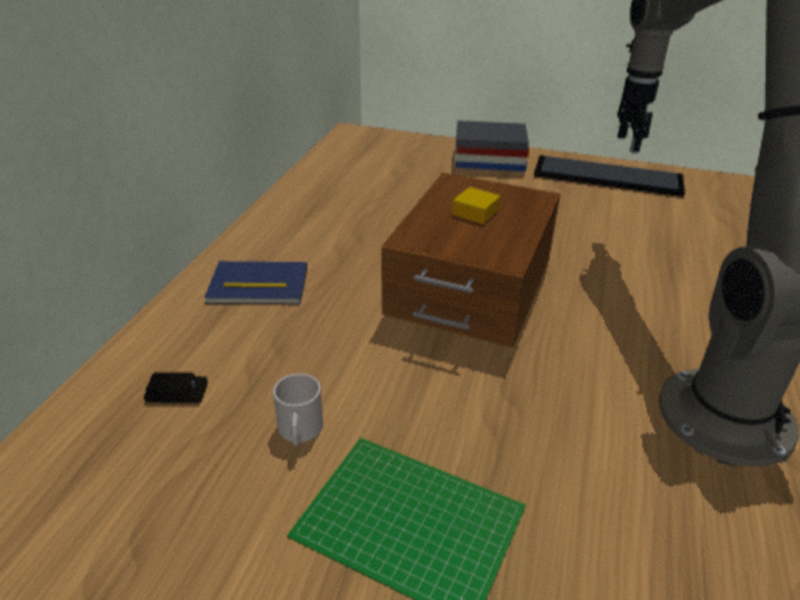

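The scene view shows the unit at left with its drawers facing +y, and the handles at (390,258) and (388,292). The notes are on top at (276,220), the mug at (525,382) and the mat at (595,330). The side view shows the same: unit top corners at about (443,177), (560,193), (518,277) and (385,248), top handle (444,280), mug (299,410).

```bash
cat > h.py <<'E'
import numpy as np, cv2
from scipy.optimize import least_squares
from scipy.spatial.transform import Rotation as R
from station import monitor, eyes, bot
def rot(o): 
    w,x,y,z=o["tool_rot"]; return R.from_quat([x,y,z,w]).as_matrix()
def proj(P,n,o=None):
    c=eyes.camera_info(n); f=192/np.tan(np.radians(c["vertical_fov"])/2); P=np.atleast_2d(P).astype(float)
    if n=="wrist":
        T=np.eye(4);T[:3,:3]=rot(o);T[:3,3]=o["eef_pos"];V=np.linalg.inv(T@np.array(c["hand_eye"]))
    else: V=np.array(c["view"])
    p=P@V[:3,:3].T+V[:3,3]; x,y,z=p[:,0],-p[:,1],-p[:,2]
    if n=="wrist":
        r=np.hypot(x,y)+1e-12; t=np.arctan2(r,z); return np.c_[c["cx"]+f*t*x/r,c["cy"]+f*t*y/r]
    return np.c_[c["cx"]+f*x/z,c["cy"]+f*y/z]
def back(uv,n,z,o=None):   # world point at height z seen at pixel uv (512x384)
    return np.r_[least_squares(lambda q:(proj([q[0],q[1],z],n,o)[0]-uv),[0.5,0.1] if o is None else np.array(o["eef_pos"][:2])).x,z]
E
python3 - <<'E'
from h import *
s=1.5625
U=np.array
pts={"scene":[((.37,-.145),(245,184)),((-.014,-.145),(399,208)),((-.014,.145),(349,281)),((.37,.145),(176,249))],
"side":[((.37,.145),(444,176)),((.37,-.145),(560,193)),((-.014,-.145),(518,277)),((-.014,.145),(386,248))]}
def w(p,th,pl):  # local->world
    c,s_=np.cos(th),np.sin(th); return U([p[0]+c*pl[0]-s_*pl[1],p[1]+s_*pl[0]+c*pl[1]])
def res(v):
    r=[]
    for n,L in pts.items():
        for l,uv in L: r+=list(proj([*w(v,v[2],l),.181],n)[0]-U(uv)/s)
    return r
f=least_squares(res,[.5,-.1,-1.57]);print("unit",f.x,np.round(U(f.fun).reshape(-1,2),1).tolist())
x=U([np.cos(f.x[2]),np.sin(f.x[2])])
print("handle pred",w(f.x,f.x[2],(-.049,0)))
for n,uv in (("scene",(394,243)),("scene",(378,272)),("side",(417,276)),("side",(472,287))): print("hnd end",n,back(U(uv)/s,n,.151))
pm={"scene":[((561,275)),((655,297)),((635,385))],"side":[(363,441),(524,511),(291,534)]}
for n,L in pm.items():
    for uv in L: print("mat",n,back(U(uv)/s,n,.003))
print("mug scene",back(U((523,400))/s,"scene",.0),"side",back(U((299,428))/s,"side",0.))
E
```

```text
unit [ 0.54435871 -0.08257034 -1.65877435] [[-0.1, -2.9], [1.0, -0.9], [1.3, 2.3], [-1.9, -1.1], [-0.9, -2.7], [0.7, 0.1], [3.1, 0.6], [-3.4, -1.1]]
handle pred [ 0.54866408 -0.03375985]
hnd end scene [ 0.49815833 -0.04693803  0.151     ]
hnd end scene [ 0.6033047  -0.05360228  0.151     ]
hnd end side [ 0.60308874 -0.04427112  0.151     ]
hnd end side [ 0.49270195 -0.04041553  0.151     ]
mat scene [0.32884573 0.31385338 0.003     ]
mat scene [0.36304086 0.52328358 0.003     ]
mat scene [0.65015006 0.46778229 0.003     ]
mat side [0.60913094 0.26302513 0.003     ]
mat side [0.32326835 0.32288462 0.003     ]
mat side [0.65047324 0.46790475 0.003     ]
mug scene [0.73514259 0.26112151 0.        ] side [0.72752732 0.26595468 0.        ]
```

Units first: shifts go in cm and turns go in units of 0.25 rad. So -0.04 m is -4, 0.036 m is 3.6, 0.137 rad is 0.548.

```bash
python3 -m creep '[0, 0, -4, 0, 0.4, 0, 0, -4, 0, 0.4, 0, 0, -4, 0, 0.4, 0, 0, -4, 0, 0.4, 3.6, -3.3, 0, 0, 0.4, 3.6, -3.3, 0, 0, 0.4, 3.6, -3.3, 0, 0, 0.4, 3.6, -3.3, 0, 0, 0.4, 3.6, -3.3, 0, 0, 0.4, 3.6, -3.3, 0, 0, 0.4, 3.6, -3.3, 0, 0, 0.4, 3.6, -3.3, 0, 0, 0.4, 3.6, -3.3, 0, 0, 0.4, 3.6, -3.3, 0, 0, 0.4, 3.6, -3.3, 0, 0, 0.4, 3.6, -3.3, 0, 0, 0.4, 3.6, -3.3, 0, 0, 0.4, 0, 0, 0, 0.548, 0.4, 0, 0, 0, 0.548, 0.4, 0, 0, 0, 0.548, 0.4]' 40
python3 - <<'E'
from h import *
o=monitor.get_obs(); im=eyes.read_camera("wrist"); cv2.imwrite("pics/w1.png",im)
print(o["eef_pos"],rot(o)[:,1]); cv2.imwrite("pics/w1b.png",cv2.resize(im,(800,600),interpolation=cv2.INTER_CUBIC))
E
```

```text
t: 2.15
eef_pos: [0.5243, -0.0671, 0.3629]
tool_rot: [-0.0, 1.0, -0.03, -0.0]
contact_force: [0.3, -0.2, -0.3]
gripper_width: 0.401
grasp_force: 0.0
[ 0.52428567 -0.06711978  0.36286661] [-5.98248107e-02 -9.98208892e-01 -1.06485533e-05]
```

View pics/w1b.png

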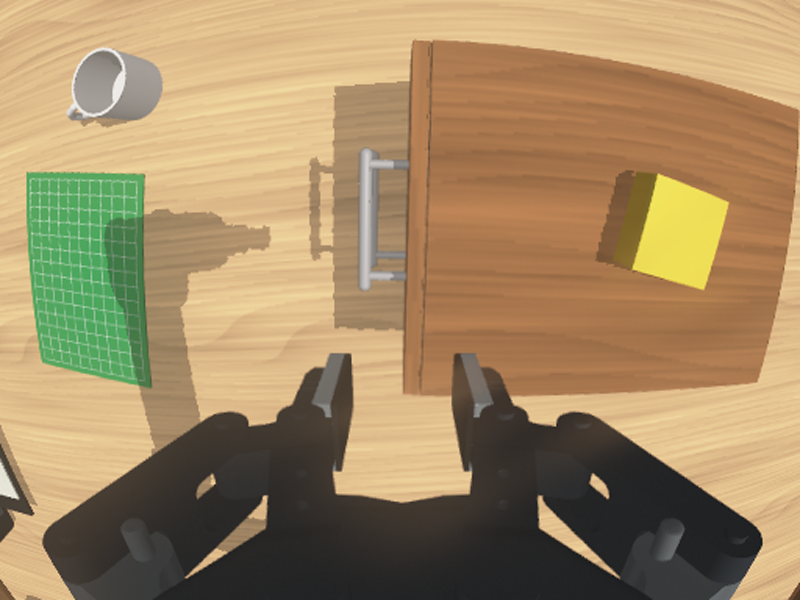

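The wrist view shows the handle bar from (366,150) to (365,289) and the panel front edge from (413,40) to (404,393). Notes are at (675,235), the mat corners at (27,172), (145,174), (151,387) and (43,362), and the mug at the top left.

Run:
```python
from h import *
o=monitor.get_obs(); s=1.5625
for nm,uv,z in [("bar far",(366,152),.154),("bar near",(365,287),.154),("panel far",(413,40),.181),("panel near",(404,393),.181),("joint far",(433,42),.181),("joint near",(420,393),.181),("back near",(757,383),.181),("back far",(799,110),.181),
 ("mat",(27,172),.003),("mat",(145,174),.003),("mat",(151,387),.003),("mat",(43,362),.003),("mugrim",(97,83),.088),("notes",(692,233),.217)]:
    print(nm,back(np.array(uv)/s,"wrist",z,o).round(4))
```

```text
bar far [ 0.6056 -0.0429  0.154 ]
bar near [ 0.4932 -0.0329  0.154 ]
panel far [ 0.6892 -0.0858  0.181 ]
panel near [ 0.4046 -0.06    0.181 ]
joint far [ 0.6868 -0.1006  0.181 ]
joint near [ 0.4036 -0.0737  0.181 ]
back near [ 0.3664 -0.4417  0.181 ]
back far [ 0.6549 -0.4679  0.181 ]
mat [0.6602 0.466  0.003 ]
mat [0.619  0.2499 0.003 ]
mat [0.3267 0.3074 0.003 ]
mat [0.3666 0.5198 0.003 ]
mugrim [0.7285 0.2547 0.088 ]
notes [ 0.5377 -0.2966  0.217 ]
```

In the tool's units: 0.04 m is 4, 0.03 m is 3, 0.03 rad is 0.12.

```bash
python3 -m creep '[0, 0, 0, 0.12, 0.35, 1.2, -1.7, 0, 0, 0.35, 1.05, -1.65, 0, 0, 0.35, 0, 0, 4, 0, 0.35, 0, 0, 4, 0, 0.35, 0, 0, 4, 0, 0.35, 0, 0, 3, 0, 0.35, 0, 0, 0, 0, 0.35]' 40
python3 - <<'E'
from h import *
o=monitor.get_obs(); u=np.array([-.090,-.996]);print(rot(o)[:,1],(o["eef_pos"][:2]-[.5494,-.0379])@u,o["eef_pos"])
E
```

```text
t: 3.0
eef_pos: [0.5464, -0.0365, 0.2091]
tool_rot: [0.0, 0.999, -0.042, -0.004]
contact_force: [-0.7, -0.0, 0.9]
gripper_width: 0.352
grasp_force: 0.0
[-8.31000642e-02 -9.96541116e-01  4.29363191e-04] -0.0010988936830455286 [ 0.54640982 -0.0365265   0.20913454]
```

In the tool's units: -0.001 m is -0.1, 0.03 m is 3, 0.008 rad is 0.032.

```bash
python3 -m creep '[0.3, -0.1, 3, 0.032, 0.35, 0, 0, 2.5, 0, 0.35, 0, 0, 1.5, 0, 0.35, 0, 0, 0, 0, 0.35, 0, 0, 0, 0, 0, 0, 0, 0, 0, 0, 0, 0, 0, 0, 0, 0, 0, 0, 0, 0]' 40
```

```text
t: 3.8
eef_pos: [0.5533, -0.0354, 0.1442]
tool_rot: [0.0, 0.999, -0.047, 0.001]
contact_force: [-1.0, 0.1, -0.5]
gripper_width: 0.002
grasp_force: 0.0
```

Run:
```python
from h import *
o=monitor.get_obs(); im=eyes.read_camera("wrist"); print(o["eef_pos"])
im2=eyes.read_camera("side")
a=cv2.resize(im[130:384,130:386],(400,400),interpolation=cv2.INTER_CUBIC);b=cv2.resize(im2[120:240,220:340],(400,400),interpolation=cv2.INTER_CUBIC)
cv2.imwrite("pics/c2.png",np.hstack([a,b]))
```

```text
[ 0.55329327 -0.03542132  0.14423755]
```

View pics/c2.png

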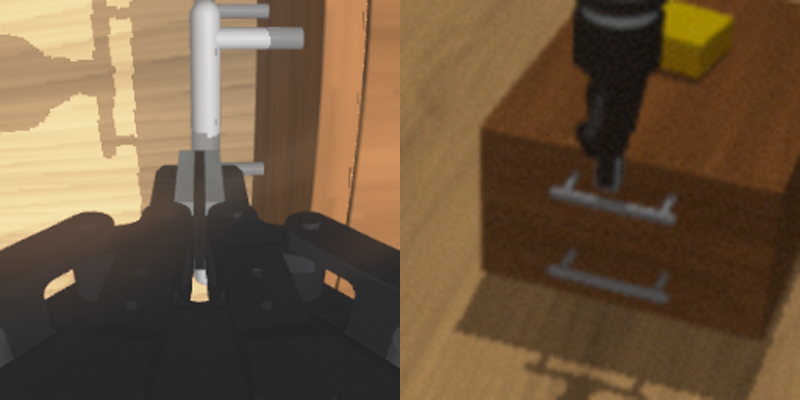

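The picture shows the shut fingertips directly over the bar rather than around it: the tip is at crop (200,150) and the bar runs beneath it. I'll check the heights.

Run:
```python
from h import *
o=monitor.get_obs(); print(o["eef_pos"],o["gripper_width"],o["contact_force"])
p=o["eef_pos"];k=400/256
for a in (-.02,-.01,0,.01,.02): print(a,((proj(p+[0,0,a],"wrist",o)[0]-130)*k).round(0),((proj(p+[0,0,a],"side")[0]-[220,120])*400/120).round(0))
# bar far end in this crop vs height
for z in (.13,.14,.145,.151,.156): print(z,((proj([.6056,-.0429,z],"wrist",o)[0]-130)*k).round(0),((proj([.5494,-.0379,z],"side")[0]-[220,120])*400/120).round(0))
```

```text
[ 0.55298077 -0.03542159  0.14378283] 0.0032994832016784133 [-0.22847193 -0.77707136 -0.21454773]
-0.02 [201. 125.] [206. 228.]
-0.01 [202. 133.] [206. 219.]
0 [202. 143.] [207. 210.]
0.01 [202. 153.] [207. 201.]
0.02 [202. 164.] [208. 192.]
0.13 [208.   4.] [210. 222.]
0.14 [209.   6.] [211. 213.]
0.145 [209.   8.] [211. 208.]
0.151 [209.  10.] [212. 203.]
0.156 [210.  11.] [212. 198.]
```

In the tool's units: 0.006 m is 0.6.

```bash
python3 -m creep '[0, 0, 0, 0, 0.35, 0, 0, 0, 0, 0.35, 0, 0, 0, 0, 0.35, 0, 0, 0.6, 0, 0.35, 0, 0, 0.6, 0, 0.35, 0, 0, 0, 0, 0.35]' 40; python3 -m creep '[0, 0, 0, 0, 0, 0, 0, 0, 0, 0, 0, 0, 0, 0, 0, 0, 0, 0, 0, 0]' 40
```

```text
t: 4.5
eef_pos: [0.5518, -0.0354, 0.13]
tool_rot: [0.0, 0.999, -0.047, -0.001]
contact_force: [-0.1, -0.1, 0.2]
gripper_width: 0.352
grasp_force: 0.0
t: 4.9
eef_pos: [0.5529, -0.0354, 0.1315]
tool_rot: [0.0, 0.999, -0.047, 0.0]
contact_force: [0.4, -0.8, -0.4]
gripper_width: 0.0
grasp_force: 0.0
```

Run:
```python
from h import *
o=monitor.get_obs(); f=lambda im,x,y,w,W,H:cv2.resize(im[y:y+int(w*H/W),x:x+w],(W,H),interpolation=cv2.INTER_CUBIC)
w=eyes.read_camera("wrist");d=eyes.read_camera("side");s=eyes.read_camera("scene")
cv2.imwrite("pics/c3.png",np.hstack([f(w,180,180,150,300,600),f(d,255,150,60,250,600),f(s,225,125,60,250,600)]))
for n,x,y,k in (("wrist",180,180,2),("side",255,150,250/60),("scene",225,125,250/60)): print(n,((proj(o["eef_pos"],n,o)[0]-[x,y])*k).round(),((proj([.5494,-.0379,.151],n,o)[0]-[x,y])*k).round())
```

```text
wrist [158.  82.] [169. 120.]
side [112. 152.] [119. 128.]
scene [111. 189.] [109. 166.]
```

View pics/c3.png

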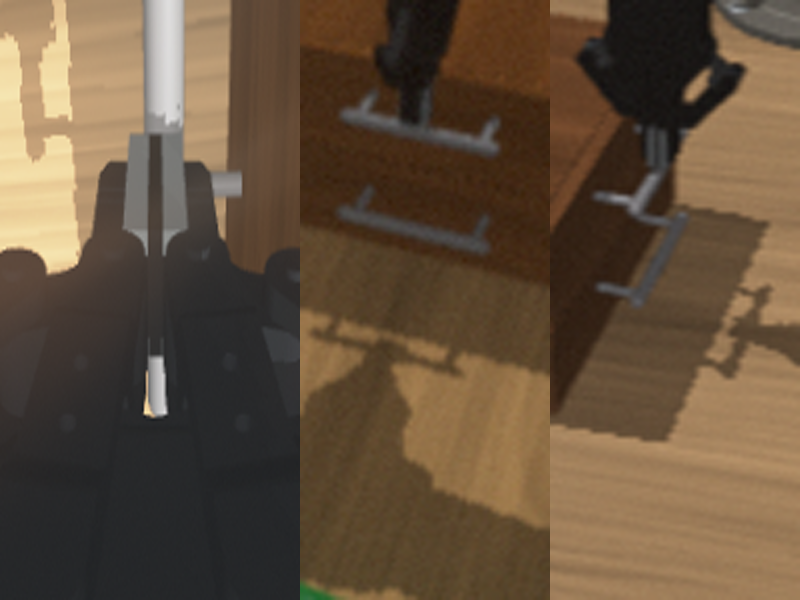

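The wrist crop was stretched vertically, so raw tip y is about 226. I'll triangulate the bar with its height left free, and compare the fingertips against the TCP.

```bash
cat >> h.py <<'E'
from types import SimpleNamespace
O1={"eef_pos":np.array([.52428567,-.06711978,.36286661]),"tool_rot":np.array([0,.99955,-.02993,0])}
def tri(obs,o=None,x0=(.55,-.04,.15)):
    r=least_squares(lambda p:np.concatenate([proj(p,n,o)[0]-np.array(uv) for n,uv in obs]),x0); return r.x.round(4),r.fun.round(1)
E
python3 - <<'E'
from h import *
s=1.5625; k=60/250
O1["tool_rot"]/=np.linalg.norm(O1["tool_rot"])
t=lambda *a:tuple(np.array(a)/s)
# far end / near end of bar
sc=lambda x,y:(225+(x-550)*k,125+y*k); sd=lambda x,y:(255+(x-300)*k,150+y*k)
print("far",tri([("wrist",t(366,153)),("side",sd(345,117)),("scene",sc(638,207))],O1))
print("near",tri([("wrist",t(365,286)),("side",sd(495,150))],O1))
print("far nosc",tri([("wrist",t(366,153)),("side",sd(345,117))],O1))
print("lower far side/scene",tri([("side",sd(342,213)),("scene",sc(640,298))],O1))
o=monitor.get_obs()
print("tip",tri([("wrist",(180+155/2,180+135*204/600)),("side",sd(413,124)),("scene",sc(655,172))],o),o["eef_pos"])
print(proj(o["eef_pos"],"wrist",o),proj([.5494,-.0379,.151],"wrist",o),proj([.565,-.0379,.151],"wrist",o))
E
```

```text
far (array([ 0.6048, -0.0412,  0.1493]), array([-0.3,  0.2,  0.3, -0.6, -0.4,  0.7]))
near (array([ 0.4922, -0.0323,  0.1479]), array([ 0. ,  0.1, -0.2,  0. ]))
far nosc (array([ 0.6051, -0.0414,  0.147 ]), array([-0. , -0.1,  0.2,  0. ]))
lower far side/scene (array([ 0.6042, -0.0394,  0.0619]), array([ 0.2, -0.3,  0.2,  0.3]))
tip (array([ 0.5587, -0.0351,  0.1525]), array([ 0.3,  0.3, -1.9,  0.6,  1. , -0.1])) [ 0.55282354 -0.03538385  0.13141101]
[[259.07031055 221.2126414 ]] [[264.30711186 239.7223806 ]] [[261.86361789 214.02183948]]
```

Run:
```python
from h import *
p=np.array([.23488,-.63212,.2023])
for dz in (0,.013,.02,.03,.04): print(dz,[(proj(p+[.348*a,-.937*a,dz],n)[0]*1.5625).round(0).tolist() for n in("scene","side") for a in (-.045,.045)])
```

```text
0 [[212.0, 137.0], [176.0, 139.0], [630.0, 167.0], [618.0, 152.0]]
0.013 [[211.0, 132.0], [175.0, 134.0], [631.0, 162.0], [619.0, 148.0]]
0.02 [[211.0, 130.0], [174.0, 132.0], [632.0, 160.0], [620.0, 145.0]]
0.03 [[210.0, 126.0], [173.0, 128.0], [633.0, 156.0], [620.0, 141.0]]
0.04 [[209.0, 122.0], [172.0, 124.0], [634.0, 152.0], [621.0, 137.0]]
```

The initial pictures also put the open tips about 40 mm above the reported TCP, where 13 mm would be expected. So the real fingertips sit about 25 mm behind the reported point, and I need to go that much lower.

```bash
python3 -m creep '[0, 0, -0.8, 0, 0.35, 0, 0, 0, 0, 0.35, 0, 0, 0, 0, 0.35, 0, 0, 0.8, 0, 0.35, 0, 0, 0.8, 0, 0.35, 0, 0, 0.8, 0, 0.35, 0, 0, 0, 0, 0.35]' 40; python3 -m creep '[0, 0, 0, 0, 0, 0, 0, 0, 0, 0, 0, 0, 0, 0, 0, 0, 0, 0, 0, 0]' 40
```

```text
t: 5.75
eef_pos: [0.5515, -0.0354, 0.1135]
tool_rot: [0.0, 0.999, -0.047, -0.002]
contact_force: [-0.7, -0.1, 0.6]
gripper_width: 0.349
grasp_force: 0.0
t: 6.15
eef_pos: [0.5525, -0.0356, 0.1151]
tool_rot: [0.0, 0.999, -0.047, -0.0]
contact_force: [0.9, -1.2, -4.0]
gripper_width: 0.109
grasp_force: 38.9
```

In the tool's units: -0.02 m is -2, -0.01 m is -1.

```bash
python3 -m creep '[0, -1, 0, 0, 0, 0, -2, 0, 0, 0, 0, -2, 0, 0, 0, 0, -2, 0, 0, 0, 0, -2, 0, 0, 0, 0, -2, 0, 0, 0, 0, -2, 0, 0, 0, 0, -2, 0, 0, 0, 0, -1, 0, 0, 0, 0, 0, 0, 0, 0]' 40
```

```text
t: 7.15
eef_pos: [0.5661, 0.1258, 0.1151]
tool_rot: [-0.0, 0.999, -0.045, -0.001]
contact_force: [-6.7, 3.2, 0.1]
gripper_width: 0.102
grasp_force: 40.2
```

In the tool's units: -0.003 m is -0.3.

```bash
python3 -m creep '[0, -0.3, 0, 0, 0, 0, -0.3, 0, 0, 0, 0, 0, 0, 0, 0, 0, 0, 0, 0, 0]' 40
```

```text
t: 7.55
eef_pos: [0.566, 0.1259, 0.1151]
tool_rot: [0.003, 0.999, -0.048, -0.002]
contact_force: [-8.3, -8.7, 7.3]
gripper_width: 0.108
grasp_force: 41.0
```

Units first: shifts go in cm and turns go in units of 0.25 rad. So -0.04 m is -4, -0.03 m is -3.

```bash
python3 -m creep '[0, 0.4, 0, 0, 0.35, 0, 0, 0, 0, 0.35, 0, 0, 0, 0, 0.35, 0, 0, -3, 0, 0.35, 0, 0, -4, 0, 0.35, 0, 0, -4, 0, 0.35, 0, 0, -4, 0, 0.35, 0, 0, -4, 0, 0.35, 0, 2.8, -3, 0, 0.35, 0, 2.8, -3, 0, 0.35, 0, 2.8, 0, 0, 0.35, 0, 2.8, 0, 0, 0.35]' 40; python3 -m creep '[0, 0, 0, -0.58, 0.35, 0, 0, 0, -0.58, 0.35, 0, 0, 0, -0.58, 0.35, 0, 0, 0, -0.58, 0.35, 0, 0, 0, -0.58, 0.35, 0, 0, 0, -0.58, 0.35, 0, 0, 0, -0.58, 0.35, 0, 0, 0, -0.58, 0.35, 0, 0, 0, -0.58, 0.35, 0, 0, 0, -0.58, 0.35, 0, 0, 0, -0.48, 0.35, 0, 0, 0, 0, 0.35]' 40
python3 - <<'E'
from h import *
o=monitor.get_obs(); im=eyes.read_camera("wrist"); cv2.imwrite("pics/w4.png",im)
import pickle; pickle.dump(o,open("o4.pkl","wb"))
print(o["eef_pos"],rot(o)[:,1],o["q"].round(2)); cv2.imwrite("pics/w4b.png",cv2.resize(im,(800,600),interpolation=cv2.INTER_CUBIC))
E
```

```text
t: 8.75
eef_pos: [0.5582, 0.0141, 0.3671]
tool_rot: [-0.0, 0.999, -0.046, 0.002]
contact_force: [0.4, -0.0, -0.4]
gripper_width: 0.352
grasp_force: 0.0
t: 9.95
eef_pos: [0.5577, 0.0149, 0.3656]
tool_rot: [0.0, 0.739, 0.674, 0.001]
contact_force: [-0.9, -0.4, -0.1]
gripper_width: 0.347
grasp_force: 0.0
[0.55773487 0.01492888 0.36556719] [ 9.95733118e-01 -9.22753828e-02  9.00888883e-04] [ 0.33  0.22 -0.56  1.58  0.12  1.37 -0.34]
```

View pics/w4b.png

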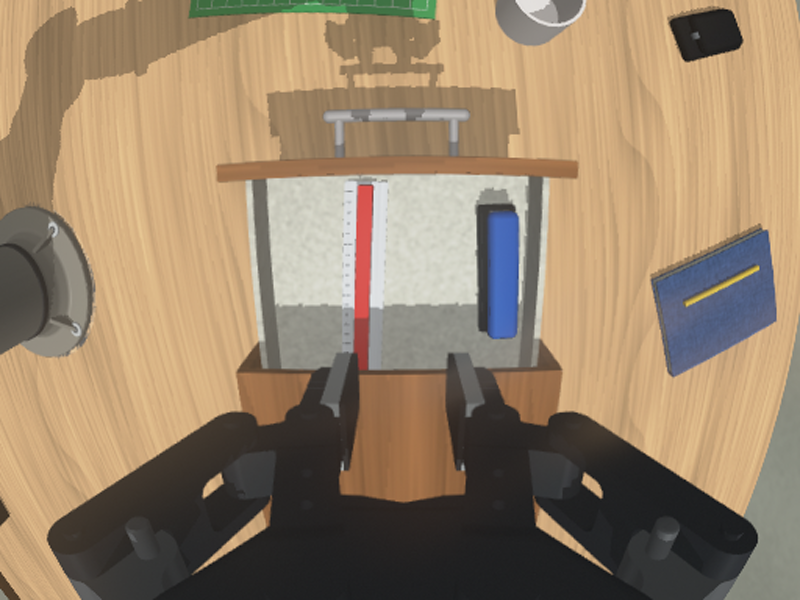

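The open drawer shows the ruler left of centre: red rib from (366,184) at its front end to (362,370) at the board edge. The stapler is at right, (478–517, 204–338). Drawer front panel inner edge is at y≈176, and the board edge at y≈371.

Run:
```python
from h import *
import pickle; o=pickle.load(open("o4.pkl","rb")); s=1.5625
org=np.array([.545,-.087]);u=np.array([-.090,-.996]);v=np.array([.996,-.090])
for nm,uv,z in [("rib front",(366,184),.117),("rib mid",(364,280),.117),("rib at edge",(362,366),.117),("blade front L",(345,181),.105),("blade front R",(388,181),.105),("panel inner top L",(268,177),.181),("panel inner R",(525,176),.181),("panel top front",(398,158),.181),("board edge L",(258,372),.181),("board edge R",(545,372),.181),("stapler",(503,270),.145),("stapler L",(487,212),.145),("stapler L2",(489,330),.145),("wallL",(262,300),.146)]:
    p=back(np.array(uv)/s,"wrist",z,o); d=p[:2]-org; print(nm,p.round(4),"unit",(d@u).round(4),(d@v).round(4))
```

```text
rib front [0.531  0.0704 0.117 ] unit -0.1555 -0.0281
rib mid [ 0.5196 -0.0179  0.117 ] unit -0.0665 -0.0316
rib at edge [ 0.5071 -0.1053  0.117 ] unit 0.0216 -0.0361
blade front L [0.511  0.0748 0.105 ] unit -0.1581 -0.0485
blade front R [0.5505 0.0707 0.105 ] unit -0.1575 -0.0087
panel inner top L [0.4604 0.0877 0.181 ] unit -0.1664 -0.1
panel inner R [0.6587 0.0696 0.181 ] unit -0.1662 0.0992
panel top front [0.5621 0.0903 0.181 ] unit -0.1781 0.001
board edge L [ 0.4233 -0.0752  0.181 ] unit -0.0008 -0.1223
board edge R [ 0.6732 -0.0986  0.181 ] unit 0.0001 0.1287
stapler [ 0.6446 -0.0131  0.145 ] unit -0.0826 0.0926
stapler L [0.6331 0.039  0.145 ] unit -0.1334 0.0764
stapler L2 [ 0.6299 -0.068   0.145 ] unit -0.0266 0.0829
wallL [ 0.4277 -0.0202  0.146 ] unit -0.056 -0.1228
```

Both ends check out: the rib is at unit y≈-0.03, with the front at x=-0.158 and a yaw of -0.045 rad to the unit. The panel at -0.166 and the board edge at 0 match the given sizes. Now I'll move over the rib at unit x=-0.085.

In the tool's units: 0.04 m is 4, 0.02 m is 2, 0.043 rad is 0.172.

```bash
python3 -m creep '[0, 0, 0, 0.172, 0.35, -0.95, -1.7, 0, 0, 0.35, -0.95, -1.7, 0, 0, 0.35, 0, 0, 4, 0, 0.35, 0, 0, 4, 0, 0.35, 0, 0, 4, 0, 0.35, 0, 0, 4, 0, 0.35, 0, 0, 4, 0, 0.35, 0, 0, 2, 0, 0.35, 0, 0, 0, 0, 0.35]' 20
python3 - <<'E'
from h import *
o=monitor.get_obs(); im=eyes.read_camera("wrist"); cv2.imwrite("pics/w5.png",im)
print(o["eef_pos"],rot(o)[:,1],o["contact_force"]); 
org=np.array([.545,-.087]);u=np.array([-.090,-.996]);v=np.array([.996,-.090]);d=o["eef_pos"][:2]-org;print(d@u,d@v)
cv2.imwrite("pics/w5b.png",cv2.resize(im[80:320,140:380],(600,600),interpolation=cv2.INTER_CUBIC))
E
```

```text
t: 11.0
eef_pos: [0.519, 0.0002, 0.1426]
tool_rot: [-0.002, 0.755, 0.656, -0.002]
contact_force: [-0.4, -1.1, -1.0]
gripper_width: 0.349
grasp_force: 0.0
[5.19016718e-01 2.07499322e-04 1.42574063e-01] [ 0.99028605 -0.13893755 -0.00546845] [-0.37073173 -1.14768852 -0.97247504]
-0.08452017393008493 -0.03372802397220798
```

View pics/w5b.png

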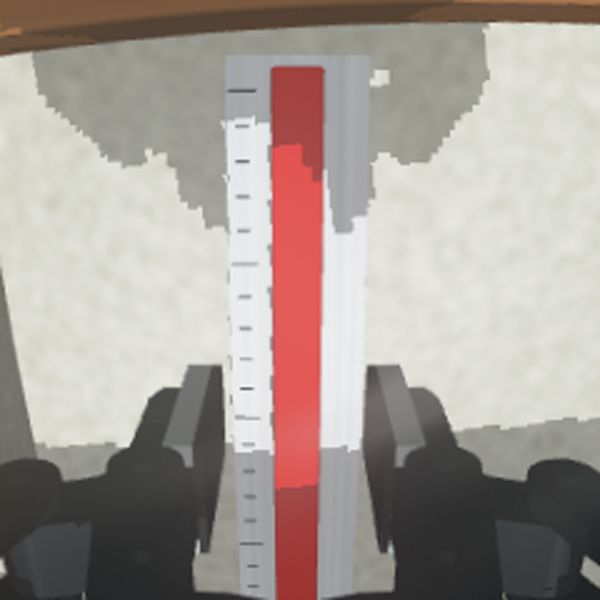

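The rib at x≈297 is centred between the pads (222 and 370) and aligned with them. Descending in stages.

In the tool's units: 0.03 m is 3, 0.02 m is 2.

```bash
python3 -m creep '[0, 0, 3, 0, 0.35, 0, 0, 2, 0, 0.35, 0, 0, 0.6, 0, 0.35, 0, 0, 0, 0, 0.35, 0, 0, 0, 0, 0.35]' 20;  python3 -m creep '[0, 0, 0.4, 0, 0.35, 0, 0, 0, 0, 0, 0, 0, 0, 0, 0, 0, 0, 0, 0, 0, 0, 0, 0, 0, 0]' 20
```

```text
t: 11.55
eef_pos: [0.5225, 0.0004, 0.091]
tool_rot: [0.001, 0.754, 0.657, 0.001]
contact_force: [0.3, 1.1, 0.5]
gripper_width: 0.348
grasp_force: 0.0
t: 12.05
eef_pos: [0.5214, 0.0002, 0.0858]
tool_rot: [0.0, 0.754, 0.657, 0.0]
contact_force: [-1.5, -1.2, 5.8]
gripper_width: 0.149
grasp_force: 21.1
```

In the tool's units: -0.003 m is -0.3.

```bash
python3 -m creep '[0, 0, 0, 0, 0.35, 0, 0, 0, 0, 0.35, 0, 0, -0.3, 0, 0.35, 0, 0, 0, 0, 0.3, 0, 0, 0, 0, 0, 0, 0, 0, 0, 0, 0, 0, 0, 0, 0, 0, 0, 0, 0, 0]' 20
```

```text
t: 12.85
eef_pos: [0.5213, 0.0002, 0.0884]
tool_rot: [0.0, 0.754, 0.657, 0.0]
contact_force: [0.2, -0.5, 3.1]
gripper_width: 0.142
grasp_force: 19.6
```

In the tool's units: -0.015 m is -1.5, -0.01 m is -1.

```bash
python3 -m creep '[0, 0, -1, 0, 0, 0, 0, -1.5, 0, 0, 0, 0, -1.5, 0, 0, 0, 0, -0.5, 0, 0, 0, 0, 0, 0, 0]' 20;  python3 -m creep '[0, 0, -0.5, 0, 0, 0, 0, -0.5, 0, 0, 0, 0, -0.4, 0, 0, 0, 0, -0.4, 0, 0, 0, 0, -0.4, 0, 0, 0, 0, 0, 0, 0]' 20
```

```text
t: 13.35
eef_pos: [0.522, 0.0003, 0.1347]
tool_rot: [0.001, 0.754, 0.657, 0.001]
contact_force: [-0.4, 0.6, -0.8]
gripper_width: 0.108
grasp_force: 19.5
t: 13.95
eef_pos: [0.5216, 0.0003, 0.1559]
tool_rot: [0.0, 0.754, 0.657, 0.0]
contact_force: [0.7, 0.4, 0.3]
gripper_width: 0.001
grasp_force: 0.0
```

The ruler slipped out of the shallow grip. I'll open, rise and look again.

```bash
python3 -m creep '[0, 0, -3, 0, 0.35, 0, 0, -4, 0, 0.35, 0, 0, -4, 0, 0.35, 0, 0, -4, 0, 0.35, 3, 0, -2, 0, 0.35, 0, 0, 0, 0, 0.35]' 20
python3 - <<'E'
from h import *
import pickle
o=monitor.get_obs(); im=eyes.read_camera("wrist"); cv2.imwrite("pics/w6.png",im); pickle.dump(o,open("o6.pkl","wb"))
print(o["eef_pos"],rot(o)[:,1])
hs=cv2.cvtColor(im,cv2.COLOR_BGR2HSV); m=((hs[...,0]<8)|(hs[...,0]>172))&(hs[...,1]>130)&(hs[...,2]>70)
m=m.astype(np.uint8);n,l,st,c=cv2.connectedComponentsWithStats(m);i=1+st[1:,4].argmax();print(st[i],c[i])
ys,xs=np.where(l==i); s=1.5625
org=np.array([.545,-.087]);u=np.array([-.090,-.996]);v=np.array([.996,-.090])
for y in (ys.min()+1,ys.min()+15,ys.min()+40,ys.min()+80):
    xx=xs[ys==y]; 
    if len(xx): p=back((xx.mean(),y),"wrist",.117,o);print(y,xx.min(),xx.max(),p,(p[:2]-org)@u,(p[:2]-org)@v)
cv2.imwrite("pics/w6b.png",cv2.resize(im,(800,600),interpolation=cv2.INTER_CUBIC))
E
```

```text
t: 14.55
eef_pos: [0.5269, 0.0345, 0.3291]
tool_rot: [0.001, 0.752, 0.659, 0.003]
contact_force: [0.2, -0.4, 0.2]
gripper_width: 0.347
grasp_force: 0.0
[0.52693011 0.03451098 0.32907538] [ 0.99124622 -0.13187222  0.00637574]
[ 230  129   21  133 1271] [239.94020456 193.184107  ]
130 230 239 [0.50461363 0.077017   0.117     ] -0.15972616015117286 -0.05498635848694766
144 231 240 [0.50325691 0.05877469 0.117     ] -0.1414347170906266 -0.05469584207783689
169 233 242 [0.50097934 0.02555707 0.117     ] -0.1081449870805268 -0.05397471151283009
209 237 245 [ 0.49730706 -0.03042608  0.117     ] -0.05205526049081423 -0.052593817403297174
```

View pics/w6b.png

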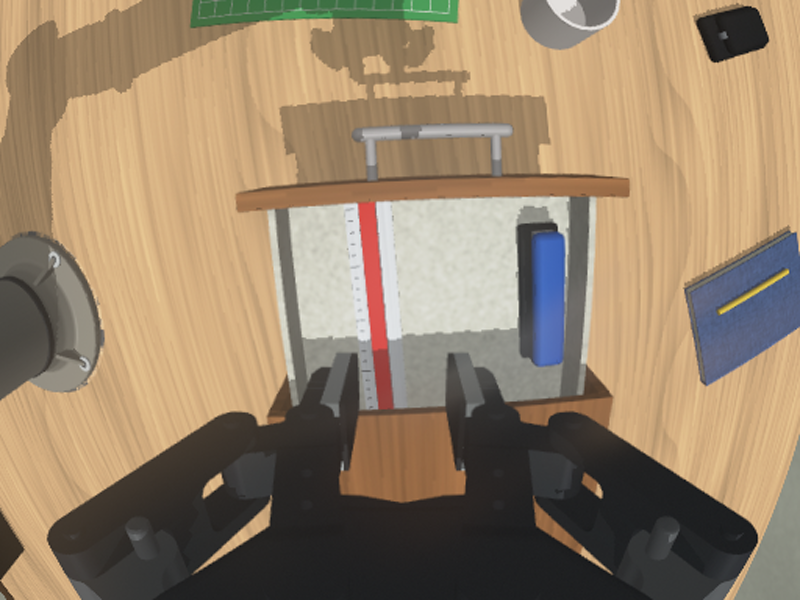

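The ruler lies flat again, slid to unit y≈-0.054, with its front near the panel. I'll realign and check centring by the red rib's pixel column before descending deeper.

```bash
python3 -m creep '[0, 0, 0, -0.26, 0.35, -1.45, -1.25, 0, 0, 0.35, -1.45, -1.25, 0, 0, 0.35, 0, 0, 4, 0, 0.35, 0, 0, 4, 0, 0.35, 0, 0, 4, 0, 0.35, 0, 0, 4, 0, 0.35, 0, 0, 2.8, 0, 0.35, 0, 0, 0, 0, 0.35, 0, 0, 0, 0, 0.35]' 30
cat >> h.py <<'E'
org=np.array([.545,-.087]);u=np.array([-.090,-.996]);v=np.array([.996,-.090])
def rib(z=.117,rows=(0,15,40,70,100),save=None):
    o=monitor.get_obs(); im=eyes.read_camera("wrist")
    if save: cv2.imwrite(save,im)
    print(o["eef_pos"].round(4),"yaw",np.arctan2(*rot(o)[[1,0],1]).round(4),"unit",((o["eef_pos"][:2]-org)@u).round(4),((o["eef_pos"][:2]-org)@v).round(4))
    hs=cv2.cvtColor(im,cv2.COLOR_BGR2HSV); m=((hs[...,0]<8)|(hs[...,0]>172))&(hs[...,1]>130)&(hs[...,2]>60)
    n,l,st,c=cv2.connectedComponentsWithStats(m.astype(np.uint8));i=1+st[1:,4].argmax();ys,xs=np.where(l==i)
    for y in [ys.min()+1+r for r in rows]:
        xx=xs[ys==y]
        if len(xx): p=back((xx.mean(),y),"wrist",z,o)[:2]; print(y,xx.min(),xx.max(),p.round(4),"unit",((p-org)@u).round(4),((p-org)@v).round(4))
E
python3 -c "
from h import *
rib(save='pics/w7.png')"
```

```text
t: 15.6
eef_pos: [0.4977, 0.0024, 0.1371]
tool_rot: [-0.001, 0.732, 0.681, -0.001]
contact_force: [-0.8, -0.2, 0.4]
gripper_width: 0.35
grasp_force: 0.0
[0.4977 0.0024 0.1371] yaw -0.0723 unit -0.0848 -0.0552
98 248 268 [0.5036 0.078 ] unit -0.1606 -0.0561
113 248 268 [0.5029 0.0685] unit -0.151 -0.0559
138 249 268 [0.5021 0.0524] unit -0.135 -0.0553
168 250 269 [0.5013 0.0326] unit -0.1152 -0.0543
198 250 269 [0.4998 0.012 ] unit -0.0946 -0.0539
```

In the tool's units: 0.03 m is 3, 0.02 m is 2, -0.012 rad is -0.048.

```bash
python3 -m creep '[0, 0.05, 3, -0.048, 0.35, 0, 0, 2, 0, 0.35, 0, 0, 0, 0, 0.35, 0, 0, 0.3, 0, 0.3, 0, 0, 0.2, 0, 0.3, 0, 0, 0, 0, 0.3]' 25;  python3 -m creep '[0, 0, 0, 0, 0, 0, 0, 0, 0, 0, 0, 0, 0, 0, 0, 0, 0, 0, 0, 0]' 25
```

```text
t: 16.25
eef_pos: [0.4995, 0.0028, 0.0833]
tool_rot: [0.001, 0.728, 0.686, 0.001]
contact_force: [-0.3, 0.4, -0.5]
gripper_width: 0.297
grasp_force: 0.0
t: 16.65
eef_pos: [0.4993, 0.0027, 0.0832]
tool_rot: [0.001, 0.728, 0.686, 0.0]
contact_force: [-1.1, -0.8, 6.8]
gripper_width: 0.152
grasp_force: 27.3
```

In the tool's units: 0.003 m is 0.3.

```bash
python3 -m creep '[0, 0, 0, 0, 0.3, 0, 0, 0.3, 0, 0.3, 0, 0, 0, 0, 0.3]' 25;  python3 -m creep '[0, 0, 0, 0, 0, 0, 0, 0, 0, 0, 0, 0, 0, 0, 0, 0, 0, 0, 0, 0]' 25; python3 -m creep '[0, 0, -0.4, 0, 0, 0, 0, -0.4, 0, 0, 0, 0, 0, 0, 0, 0, 0, 0, 0, 0]' 25
```

```text
t: 16.95
eef_pos: [0.4983, 0.0027, 0.0788]
tool_rot: [-0.0, 0.728, 0.686, -0.0]
contact_force: [0.3, 0.2, -0.0]
gripper_width: 0.301
grasp_force: 0.0
t: 17.35
eef_pos: [0.4987, 0.0028, 0.0793]
tool_rot: [-0.0, 0.728, 0.686, 0.0]
contact_force: [0.3, 0.3, -0.7]
gripper_width: 0.154
grasp_force: 27.9
t: 17.75
eef_pos: [0.4988, 0.0027, 0.0875]
tool_rot: [0.0, 0.728, 0.686, 0.0]
contact_force: [-0.5, 0.7, -0.5]
gripper_width: 0.154
grasp_force: 27.9
```

```bash
python3 -m creep '[-0.2, 0, -1, 0, 0, -0.2, 0, -1, 0, 0, -0.2, 0, -1, 0, 0, -0.2, 0, -0.8, 0, 0, 0, 0, 0, 0, 0, 0, 0, 0, 0, 0]' 25; python3 -c "
from h import *
rib(z=.157,save='pics/w8.png')"
```

```text
t: 18.35
eef_pos: [0.4983, -0.0054, 0.1255]
tool_rot: [0.0, 0.728, 0.685, 0.0]
contact_force: [-0.3, 0.2, -1.0]
gripper_width: 0.149
grasp_force: 27.9
[ 0.4983 -0.0054  0.1255] yaw -0.0604 unit -0.0771 -0.0539
95 242 271 [0.5025 0.0707] unit -0.1533 -0.0565
110 242 271 [0.5021 0.0637] unit -0.1463 -0.0563
135 242 271 [0.5013 0.0521] unit -0.1346 -0.056
165 243 271 [0.5007 0.0377] unit -0.1202 -0.0553
195 243 270 [0.4995 0.0228] unit -0.1052 -0.0552
```

```bash
python3 -m creep '[0, 0, -0.4, 0, 0, 0, 0, -0.4, 0, 0, 0, 0, -0.3, 0, 0, 0, 0, -0.3, 0, 0, 0, 0, 0, 0, 0, 0, 0, 0, 0, 0]' 25; python3 -c "
from h import *
rib(z=.18,rows=(0,30,80))"
```

```text
t: 19.0
eef_pos: [0.4981, -0.0053, 0.1393]
tool_rot: [0.0, 0.728, 0.686, -0.0]
contact_force: [-0.4, -1.5, -1.7]
gripper_width: 0.152
grasp_force: 27.5
[ 0.4981 -0.0053  0.1393] yaw -0.0601 unit -0.0771 -0.054
94 242 272 [0.5026 0.0709] unit -0.1535 -0.0565
124 242 272 [0.5018 0.0579] unit -0.1404 -0.0561
174 243 271 [0.5004 0.0356] unit -0.1181 -0.0555
```

In the tool's units: -0.003 m is -0.3, -0.002 m is -0.2.

```bash
python3 -m creep '[0, 0, -0.3, 0, 0, 0, 0, -0.3, 0, 0, 0, 0, -0.2, 0, 0, 0, 0, 0, 0, 0, 0, 0, 0, 0, 0]' 25; python3 -c "
from h import *
rib(z=.18,rows=(0,30,80))"
```

```text
t: 19.55
eef_pos: [0.4983, -0.0051, 0.1474]
tool_rot: [0.0, 0.728, 0.686, 0.0]
contact_force: [-0.6, 0.3, -3.1]
gripper_width: 0.156
grasp_force: 27.2
[ 0.4983 -0.0051  0.1474] yaw -0.0599 unit -0.0774 -0.0539
92 243 272 [0.503  0.0723] unit -0.1549 -0.0562
122 241 273 [0.5019 0.0585] unit -0.141 -0.056
172 242 272 [0.5005 0.0348] unit -0.1173 -0.0553
```

```bash
cat >> h.py <<'E'
def tilt(save=None):
    """rib-top slope in tool frame from apparent rib width"""
    o=monitor.get_obs(); im=eyes.read_camera("wrist").astype(float)
    if save: cv2.imwrite(save,im)
    c=eyes.camera_info("wrist"); f=192/np.tan(np.radians(c["vertical_fov"])/2); H=np.array(c["hand_eye"])
    g=im[...,2]-np.maximum(im[...,0],im[...,1]); P=[];C=[]
    def ray(x,y):
        a,b=x-c["cx"],y-c["cy"]; r=np.hypot(a,b); t=r/f; return np.array([np.sin(t)*a/r,-np.sin(t)*b/r,-np.cos(t)])
    for y in range(90,225):
        row=g[y,200:320]; th=row.max()/2; 
        if row.max()<40: continue
        i=np.where(row>th)[0]; a,b=i[0],i[-1]
        if b-a<15 or b-a>45: continue
        l=a-(row[a]-th)/(row[a]-row[a-1]); r=b+(row[b]-th)/(row[b]-row[b+1])
        d1,d2=ray(200+l,y),ray(200+r,y); ang=np.linalg.norm(np.cross(d1,d2)); m=(d1+d2)/2; p=H[:3,:3]@(m*.014/ang)+H[:3,3]; P.append(p)
    P=np.array(P); s=np.polyfit(P[:,0],P[:,2],1); res=P[:,2]-np.polyval(s,P[:,0]); k=abs(res)<2*res.std(); s=np.polyfit(P[k,0],P[k,2],1)
    print("tip-slope (neg = front up)",s.round(4),"n",k.sum(),"x",P[k,0].min().round(3),P[k,0].max().round(3),"res",res[k].std().round(4),o["eef_pos"].round(4),o["contact_force"].round(1),o["gripper_width"].round(3))
E
python3 -c "
from h import *
tilt(save='pics/w9.png')"
python3 -m creep '[0, 0, -0.3, 0, 0, 0, 0, -0.2, 0, 0, 0, 0, 0, 0, 0]' 25; python3 -c "
from h import *
tilt(save='pics/w10.png')"
```

```text
t: 19.95
eef_pos: [0.4983, -0.0051, 0.1526]
tool_rot: [0.0, 0.728, 0.686, 0.0]
contact_force: [0.4, -1.2, -2.7]
gripper_width: 0.151
grasp_force: 27.0[ WARN:0@0.981] global loadsave.cpp:1063 imwrite_ Unsupported depth image for selected encoder is fallbacked to CV_8U.
Traceback (most recent call last):
  File "h.py", line 48, in tilt
    print("tip-slope (neg = front up)",s.round(4),"n",k.sum(),"x",P[k,0].min().round(3),P[k,0].max().round(3),"res",res[k].std().round(4),o["eef_pos"].round(4),o["contact_force"].round(1),o["gripper_width"].round(3))
                                                                                                                                                                                            ^^^^^^^^^^^^^^^^^^^^^^^^
AttributeError: 'float' object has no attribute 'round'
[ WARN:0@1.175] global loadsave.cpp:1063 imwrite_ Unsupported depth image for selected encoder is fallbacked to CV_8U.
Traceback (most recent call last):
  File "h.py", line 48, in tilt
    print("tip-slope (neg = front up)",s.round(4),"n",k.sum(),"x",P[k,0].min().round(3),P[k,0].max().round(3),"res",res[k].std().round(4),o["eef_pos"].round(4),o["contact_force"].round(1),o["gripper_width"].round(3))
                                                                                                                                                                                            ^^^^^^^^^^^^^^^^^^^^^^^^
AttributeError: 'float' object has no attribute 'round'
```

```bash
sed -i 's/o\["gripper_width"\].round(3)/o["gripper_width"]/' h.py
python3 - <<'E'
from h import *
import h
tilt()
L=eyes.read_camera
class E: 
    camera_info=staticmethod(eyes.camera_info)
for f in ("w8","w9","w10"):
    E.read_camera=staticmethod(lambda n:cv2.imread(f"pics/{f}.png")); h.eyes=E; print(f); tilt()
E
```

```text
tip-slope (neg = front up) [-0.2488 -0.0323] n 131 x 0.014 0.076 res 0.001 [ 0.4983 -0.0051  0.1525] [-0.4 -1.4 -2.6] 0.15573470195547107
w8
tip-slope (neg = front up) [-0.0287 -0.032 ] n 128 x 0.013 0.076 res 0.0008 [ 0.4983 -0.0051  0.1524] [-0.3  0.3 -2.4] 0.15273324929349608
w9
tip-slope (neg = front up) [-0.1971 -0.032 ] n 130 x 0.013 0.076 res 0.0009 [ 0.4983 -0.0051  0.1524] [-0.3  0.3 -2.4] 0.15273324929349608
w10
tip-slope (neg = front up) [-0.2498 -0.0324] n 131 x 0.014 0.076 res 0.0011 [ 0.4983 -0.0051  0.1524] [-0.3  0.3 -2.4] 0.15273324929349608
```

The slope is now about 0.24, which puts the ruler's front at about 0.19 m and clear of the panel top. I'll ease 6 mm off the board edge and draw out along the slant.

```bash
python3 -m creep '[0, 0, 0.3, 0, 0, 0, 0, 0.3, 0, 0, 1, 0, -0.24, 0, 0, 1, 0, -0.24, 0, 0, 2, 0, -0.48, 0, 0, 0, 0, 0, 0, 0]' 30; python3 -c "
from h import *
tilt(save='pics/w11.png')"
```

```text
t: 20.65
eef_pos: [0.5015, 0.039, 0.1571]
tool_rot: [0.0, 0.726, 0.687, 0.002]
contact_force: [-0.1, 1.2, -0.8]
gripper_width: 0.152
grasp_force: 30.6
tip-slope (neg = front up) [-0.2441 -0.0322] n 129 x 0.014 0.076 res 0.0008 [0.5015 0.039  0.1571] [-0.1  1.2 -0.8] 0.15177774671873956[ WARN:0@0.844] global loadsave.cpp:1063 imwrite_ Unsupported depth image for selected encoder is fallbacked to CV_8U.
```

In the tool's units: 0.02 m is 2, -0.0048 m is -0.48.

```bash
python3 -m creep '[2, 0, -0.48, 0, 0, 2, 0, -0.48, 0, 0, 2, 0, -0.48, 0, 0, 2, 0, -0.48, 0, 0, 0, 0, 0, 0, 0]' 30; python3 -m creep '[2, 0, -0.48, 0, 0, 2, 0, -0.48, 0, 0, 2, 0, -0.48, 0, 0, 2, 0, -0.48, 0, 0, 0, 0, 0, 0, 0]' 30; python3 -c "
from h import *
tilt()"
```

```text
t: 21.2
eef_pos: [0.5058, 0.1176, 0.176]
tool_rot: [-0.0, 0.727, 0.687, 0.001]
contact_force: [-0.5, 0.1, -0.5]
gripper_width: 0.153
grasp_force: 30.6
t: 21.7
eef_pos: [0.5103, 0.1967, 0.1949]
tool_rot: [-0.0, 0.727, 0.687, 0.001]
contact_force: [-0.2, -0.4, -0.4]
gripper_width: 0.149
grasp_force: 30.6
tip-slope (neg = front up) [-0.2424 -0.0323] n 130 x 0.014 0.076 res 0.0008 [0.5103 0.1967 0.1949] [-0.2 -0.4 -0.4] 0.14897552941180434
```

Rear end is out from under the board by about 5 cm, and no force is showing. Lifting clear.

```bash
python3 -m creep '[0, 0, -2, 0, 0, 0, 0, -2.5, 0, 0, 0, 0, -2.5, 0, 0, 0, 0, -2.5, 0, 0, 0, 0, -1.5, 0, 0, 0, 0, 0, 0, 0, 0, 0, 0, 0, 0, 0, 0, 0, 0, 0]' 30; python3 -c "
from h import *
tilt(); rib(z=.34,rows=(0,)); o=monitor.get_obs(); print(o['q'].round(2))"
```

```text
t: 22.55
eef_pos: [0.5095, 0.1936, 0.3026]
tool_rot: [-0.0, 0.728, 0.685, -0.001]
contact_force: [-0.6, -0.0, -1.1]
gripper_width: 0.15
grasp_force: 30.6
tip-slope (neg = front up) [-0.2447 -0.0321] n 130 x 0.014 0.076 res 0.0008 [0.5095 0.1936 0.3026] [-0.6 -0.  -1.1] 0.14950170515902636
[0.5096 0.1938 0.3027] yaw -0.0602 unit -0.2764 -0.0606
92 242 273 [0.5144 0.2711] unit -0.3539 -0.0627
[ 0.07  0.24 -0.65  1.7   0.15  1.25 -0.68]
```

```bash
python3 -m creep '[2.9, -1.5, 0, 0, 0, 2.9, -1.5, 0, 0, 0, 2.9, -1.5, 0, 0, 0, 2.9, -1.5, 0, 0, 0, 2.9, -1.5, 0, 0, 0, 2.9, -1.5, 0, 0, 0, 2.8, -1.5, 0, 0, 0, 0, 0, 0, 0, 0]' 40; python3 -m creep '[0, 0, 0, -0.48, 0, 0, 0, 0, -0.48, 0, 0, 0, 0, -0.48, 0, 0, 0, 0, -0.48, 0, 0, 0, 0, -0.48, 0, 0, 0, 0, -0.48, 0, 0, 0, 0, -0.48, 0, 0, 0, 0, -0.48, 0, 0, 0, 0, -0.48, 0, 0, 0, 0, -0.48, 0, 0, 0, 0, -0.48, 0, 0, 0, 0, -0.492, 0, 0, 0, 0, 0, 0, 0, 0, 0, 0, 0]' 40;  python3 -c "
from h import *
tilt(); rib(z=.34,rows=(0,))"
```

```text
t: 23.45
eef_pos: [0.4135, 0.4069, 0.3037]
tool_rot: [-0.002, 0.725, 0.688, -0.0]
contact_force: [-1.0, 0.2, -1.0]
gripper_width: 0.145
grasp_force: 43.7
t: 24.85
eef_pos: [0.4178, 0.4017, 0.3037]
tool_rot: [-0.0, 0.096, 0.995, -0.0]
contact_force: [0.3, 1.0, -1.1]
gripper_width: 0.146
grasp_force: 43.7
tip-slope (neg = front up) [-0.2506 -0.0319] n 130 x 0.013 0.075 res 0.0007 [0.4178 0.4017 0.3037] [ 0.3  1.  -1.1] 0.14584996002179207
[0.4177 0.4018 0.3039] yaw 1.3796 unit -0.4754 -0.1708
92 242 273 [0.3428 0.4177] unit -0.4844 -0.2468
```

```bash
python3 -m creep '[0, 0, 3, 0, 0, 0, 0, 4, 0, 0, 0, 0, 4, 0, 0, 0, 0, 4, 0, 0, 0, 0, 4, 0, 0, 0, 0, 3, 0, 0, 0, 0, 2, 0, 0, 0, 0, 1.4, 0, 0, 0, 0, 0, 0, 0, 0, 0, 0, 0, 0]' 25; python3 -m creep '[0, 0, 0.5, 0, 0, 0, 0, 0.5, 0, 0, 0, 0, 0.5, 0, 0, 0, 0, 0.5, 0, 0, 0, 0, 0.5, 0, 0, 0, 0, 0, 0, 0]' 25; python3 -c "
from h import *
tilt()"
```

```text
t: 25.95
eef_pos: [0.4178, 0.4029, 0.0511]
tool_rot: [0.0, 0.094, 0.996, 0.0]
contact_force: [-0.1, 0.5, 0.0]
gripper_width: 0.15
grasp_force: 43.7
t: 26.55
eef_pos: [0.4172, 0.4022, 0.0248]
tool_rot: [-0.0, 0.094, 0.996, -0.0]
contact_force: [0.2, -0.4, 1.0]
gripper_width: 0.149
grasp_force: 44.0
tip-slope (neg = front up) [-0.2018 -0.0326] n 131 x 0.014 0.075 res 0.0007 [0.4172 0.4022 0.0248] [ 0.2 -0.4  1. ] 0.1485639059503518
```

Leveling has begun as the tail pivots on the mat. Continuing.

```bash
python3 -m creep '[0, 0, 0.5, 0, 0, 0, 0, 0.5, 0, 0, 0, 0, 0.5, 0, 0, 0, 0, 0.5, 0, 0, 0, 0, 0, 0, 0]' 25; python3 -c "
from h import *
tilt()"; python3 -m creep '[0, 0, 0.4, 0, 0, 0, 0, 0.4, 0, 0, 0, 0, 0.4, 0, 0, 0, 0, 0.3, 0, 0, 0, 0, 0, 0, 0, 0, 0, 0, 0, 0]' 25; python3 -c "
from h import *
tilt()"
```

```text
t: 27.1
eef_pos: [0.4173, 0.402, 0.0044]
tool_rot: [-0.0, 0.094, 0.996, -0.0]
contact_force: [-0.5, 1.1, 0.4]
gripper_width: 0.15
grasp_force: 44.1
tip-slope (neg = front up) [-0.1078 -0.0327] n 130 x 0.013 0.075 res 0.0005 [0.4173 0.402  0.0044] [-0.5  1.1  0.4] 0.14953155877966826
t: 27.75
eef_pos: [0.4174, 0.4024, -0.0098]
tool_rot: [-0.0, 0.094, 0.996, -0.0]
contact_force: [-0.2, 0.4, 1.1]
gripper_width: 0.144
grasp_force: 44.1
tip-slope (neg = front up) [-0.0438 -0.0326] n 128 x 0.012 0.074 res 0.0004 [ 0.4174  0.4024 -0.0098] [-0.2  0.4  1.1] 0.14422402598681044
```

In the tool's units: -0.015 m is -1.5, -0.02 m is -2.

```bash
python3 -m creep '[0, 0, 0.4, 0, 0, 0, 0, 0, 0, 0, 0, 0, 0, 0, 0, 0, 0, 0, 0, 0, 0, 0, -1, 0, 0, 0, 0, -2, 0, 0, 0, 0, -2, 0, 0, 0, 0, -2, 0, 0, 0, 0, -1.5, 0, 0, 0, 0, -1, 0, 0, 0, 0, 0, 0, 0, 0, 0, 0, 0, 0, 0, 0, 0, 0, 0]' 60
python3 - <<'E'
from h import *
tilt()
o=monitor.get_obs();f=lambda im,x,y,w:cv2.resize(im[y:y+w*3//4,x:x+w],(400,300),interpolation=cv2.INTER_CUBIC)
cv2.imwrite("pics/f.png",np.vstack([np.hstack([f(eyes.read_camera("side"),120,180,270),f(eyes.read_camera("scene"),200,100,280)]),np.hstack([f(eyes.read_camera("wrist"),0,0,512)]*2)]))
E
```

```text
t: 29.1
eef_pos: [0.4172, 0.4017, 0.0804]
tool_rot: [-0.001, 0.094, 0.996, -0.001]
contact_force: [-0.4, -0.5, -1.3]
gripper_width: 0.135
grasp_force: 63.6
tip-slope (neg = front up) [-0.0789 -0.0322] n 128 x 0.012 0.074 res 0.0005 [0.4172 0.4017 0.0804] [-0.4 -0.5 -1.3] 0.1347338314728126
```

View pics/f.png

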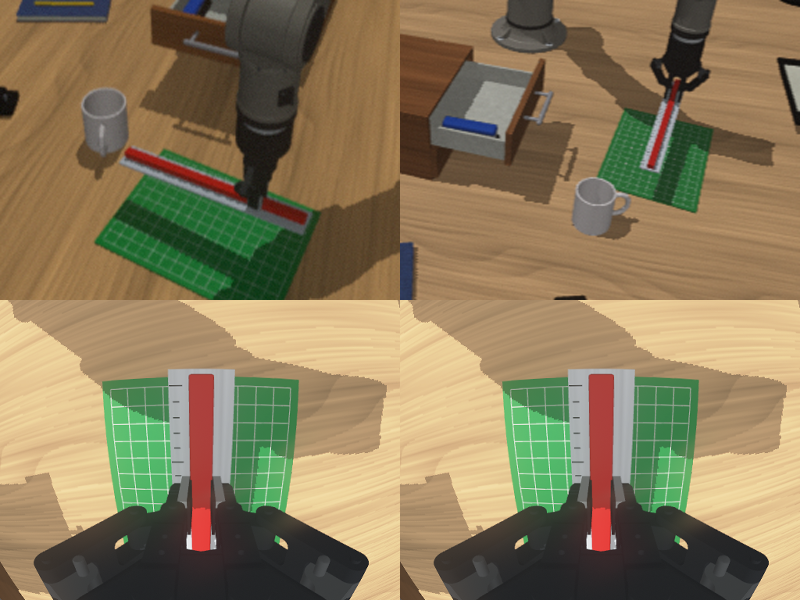

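The ruler hangs lengthwise over the middle of the mat, with the mug and stapler in place. I'll check that the slight sag isn't growing.

```bash
python3 -m creep '[0, 0, 0, 0, 0, 0, 0, 0, 0, 0, 0, 0, 0, 0, 0, 0, 0, 0, 0, 0, 0, 0, 0, 0, 0, 0, 0, 0, 0, 0, 0, 0, 0, 0, 0, 0, 0, 0, 0, 0, 0, 0, 0, 0, 0, 0, 0, 0, 0, 0]' 60; python3 -c "
from h import *
tilt(); tilt()"
```

```text
t: 30.3
eef_pos: [0.4175, 0.4024, 0.0813]
tool_rot: [0.0, 0.094, 0.996, -0.0]
contact_force: [-0.4, 0.4, -1.6]
gripper_width: 0.138
grasp_force: 63.6
tip-slope (neg = front up) [-0.078  -0.0323] n 128 x 0.012 0.074 res 0.0005 [0.4175 0.4024 0.0813] [-0.4  0.4 -1.6] 0.1377085712006115
tip-slope (neg = front up) [-0.0777 -0.0323] n 128 x 0.012 0.074 res 0.0005 [0.4175 0.4023 0.0813] [-0.   0.1 -0.9] 0.13805418443103712
```

Run:
```python
from h import *
print(tri([("side",(120+129*.675,180+152*.675)),("scene",(200+253*.7,100+166*.7))],x0=(.64,.36,.1)))
o=monitor.get_obs();print("front rib end by wrist at rib-top height",o["eef_pos"][2]+.0377+.074*.07)
```

```text
(array([0.6372, 0.3634, 0.096 ]), array([-0.6,  0.5, -0.6, -0.7]))
front rib end by wrist at rib-top height 0.12417358807003756
```

Tail triangulates to a tilt of about 0.1 rad, too close to the 0.15 limit. I'll press it flat once more and lift again.

Units first: shifts go in cm and turns go in units of 0.25 rad. So 0.03 m is 3, 0.02 m is 2.

```bash
python3 -m creep '[0, 0, 2, 0, 0, 0, 0, 3, 0, 0, 0, 0, 2, 0, 0, 0, 0, 1.2, 0, 0, 0, 0, 0.6, 0, 0, 0, 0, 0.4, 0, 0, 0, 0, 0.4, 0, 0, 0, 0, 0, 0, 0, 0, 0, 0, 0, 0]' 30; python3 -c "
from h import *
tilt()"; python3 -m creep '[0, 0, 0.3, 0, 0, 0, 0, 0.2, 0, 0, 0, 0, 0, 0, 0, 0, 0, 0, 0, 0]' 30; python3 -c "
from h import *
tilt()"
```

```text
t: 31.3
eef_pos: [0.4177, 0.4029, -0.014]
tool_rot: [0.0, 0.094, 0.996, 0.0]
contact_force: [-1.0, -0.8, 2.3]
gripper_width: 0.136
grasp_force: 64.0
tip-slope (neg = front up) [-0.0287 -0.0323] n 128 x 0.012 0.074 res 0.0004 [ 0.4177  0.4029 -0.014 ] [-1.  -0.8  2.3] 0.13603068338515284
t: 31.75
eef_pos: [0.4176, 0.403, -0.0183]
tool_rot: [0.0, 0.094, 0.996, 0.0]
contact_force: [-4.1, -3.2, 15.2]
gripper_width: 0.139
grasp_force: 65.7
tip-slope (neg = front up) [-0.0048 -0.0325] n 127 x 0.012 0.074 res 0.0004 [ 0.4176  0.403  -0.0183] [-4.1 -3.2 15.2] 0.1386713192726601
```

In the tool's units: -0.005 m is -0.5, -0.02 m is -2.

```bash
python3 -m creep '[0, 0, 0, 0, 0, 0, 0, 0, 0, 0, 0, 0, -0.5, 0, 0, 0, 0, -1.5, 0, 0, 0, 0, -2, 0, 0, 0, 0, -2, 0, 0, 0, 0, -2, 0, 0, 0, 0, -1.5, 0, 0, 0, 0, -0.7, 0, 0, 0, 0, 0, 0, 0, 0, 0, 0, 0, 0, 0, 0, 0, 0, 0, 0, 0, 0, 0, 0, 0, 0, 0, 0, 0, 0, 0, 0, 0, 0]' 80; python3 -c "
from h import *
tilt(); tilt()"
```

```text
t: 33.3
eef_pos: [0.4174, 0.4023, 0.082]
tool_rot: [-0.0, 0.094, 0.996, -0.0]
contact_force: [-0.8, 0.6, -1.3]
gripper_width: 0.133
grasp_force: 78.2
tip-slope (neg = front up) [-0.0438 -0.0323] n 127 x 0.012 0.074 res 0.0005 [0.4174 0.4023 0.082 ] [-0.8  0.6 -1.3] 0.1334088924858613
tip-slope (neg = front up) [-0.0441 -0.0323] n 127 x 0.012 0.074 res 0.0005 [0.4174 0.4024 0.0821] [ 0.3 -0.4 -1.2] 0.13449131260217492
```

Tilt is about 0.044 rad and steady, and the ruler is still held. Handing in.

```bash
python3 -c "
from station import bot
print(bot.hand_in())"
```

```text
the job is handed in; nothing more can be done
None
```

I handed the job in after about 33 s of robot time: the ruler is held over the middle of the mat along its long side, about 10 cm up, steady, tilted about 0.04 rad; the stapler looked still in the drawer and the mug unmoved, I didn't recheck the notes at the end, and the hand-in returned no verdict.

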